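Clamp a control unit in a quick-release vise

ROBOT

A 7-joint arm with a two-finger parallel gripper is mounted at the origin on the work surface. World frame = base frame: x ahead of the robot, y to its left, z up, the work surface at z = 0. Lengths are in mm, angles in rad, forces in N, time in s.
With the tool pointing down it reaches from about 400 to 850 mm from the base axis. Payload 10.4 kg.
Tool frame: the origin (TCP) lies on the centre line of the jaws, within the pads' length; the fingertips stand robot.tips_ahead ahead of it and the grasp point (between the pads) is the TCP (robot.tips_ahead is the distance from the TCP to the fingertips, in mm); z points along the fingers, y is the line along which they close (so a half turn about z gives the same grasp; the last joint's range is limited). The gripper opens to 87 mm and grips with 3 to 60 N. Pads are 19 mm wide; open, the fingers measure 117 mm over their backs; the gripper's body (75 mm by 190 mm) begins 51 mm behind the grasp point.
Start: joints at [-1.263, 0.332, -0.065, 1.46, 0.022, 1.35, -0.088], TCP at [202.987, 591.142, 215.976] pointing down, gripper open.
Joint ranges: [-2.6, 2.6], [-0.5, 2.12], [-1.47, 1.34], [0.16, 2.42], [-1.27, 4.41], [0.06, 2.06], [-2.6, 2.6]. Speed limits (rad/s): [2.22, 2.22, 2.79, 2.79, 3.14, 3.14, 3.14].

INTERFACE

Orientations are given as a unit quaternion [x, y, z, w].
In Python, from plant import robot gives the robot as it stands.
- The arm moves only by the tool apply_moves, never from a script. Its argument "rows" is text: rows parted by semicolons, each of 7 numbers parted by spaces: the shift along the world's x, y, z in mm, then the turn, a rotation vector about the world's x, y, z in degrees, then the closure, from 0 (fully open) to 1 (shut). In form: dx dy dz rx ry rz fingers; .... A call has 1 to 20 rows; each row is the pose to reach, as a shift and turn from the pose commanded when the call began; what a row does not reach only later rows make up. A row lasts 1/10 s, in which the tool goes at most 50 mm and 8.59 degrees, less where a joint would pass 70% of its speed; a pose out of reach is approached as far as the arm can. A call with a gripper value outside its range is refused whole. The fingers move at their own pace and stop on an object; "squeeze" is the grip in N (left out, the last holds). Time passes only in rows, so rows that repeat a pose let the fingers close. It gives the time, the measured TCP pose, the force, the opening and the grip force at its end, in the units of the state.
- robot.state(): the state, without advancing time (a new reading comes with each control period).
- robot.snapshot(name): name is "side" or "top" or "wrist"; returns a dict with "frame" (480x640x3 uint8, red, green, blue), "intrinsics" (3x3 intrinsics, pixels), "eye" and "rotation" of the camera in the world; the wrist camera has in their place "hand_eye" (4x4, takes a point from camera to tool coordinates, whose origin is the TCP and whose axes are the flange's). Camera axes: x right, y down, z forward; pixel columns grow to the right and rows downward; lengths in mm; the calibration is good to about 2 mm. A picture is of the moment at which its call begins: read the wrist's pose just before it. There is no depth.
- robot.sign_off(): hands the job in; it is judged then, once.
Trained networks look in a picture, given as the dict that the camera call returned (one of the last four; its "shot" number tells which), for a name from the list of things; names that differ only in an ending like _2 or _b are one class to them, and where a whole thing is asked for, a point or a joint stands for the part that bears it (a point fixed in the world has none). Each returns a list of dicts, best first, with "conf" (0 to 1); they miss things now and then, are a little off and sometimes report something else, mostly with a low value. They report only what shows in the picture. A call takes as long as a camera call.
- robot.trace(picture, target): "pixels" (480x640 bool, what is visible of it).
- robot.mark_of(picture, target): "point" ([x, y, z] in mm, in world coordinates, good to about 4 mm: a listed point, or the origin of a listed thing).
The state is a dict: "time_s": time; "joints": joint angles; "joint_vel": joint speeds; "effort": joint torques, N m; "tool_pos": TCP position; "tool_rot": TCP orientation; "ft_force": force on the tool from outside, world axes, zero at the start; "moment": the same for the moment, N m; "opening": finger opening in mm; "finger_force": force on a finger pad.
Only numpy, scipy, OpenCV 4.12 (cv2) and the standard library are available. Lean on these libraries where they do the work, as an engineer would, in place of code of your own. Each camera call takes 0.05 s, during which the arm holds its last target. There are 200 camera calls.

TASK

Clamp the engine control unit in the bench vise: squeeze the vise's quick-release lever, slide the front jaw up until the unit is nipped between the jaws, let go of the lever so that the half-nut catches, then screw the handle up firmly, feeling the load, so that the unit is held tight and upright against the fixed jaw but its casing is not crushed. Leave the other things on the bench where they are.

Things in the scene. Friction and masses are not known exactly. Their poses are not given: they have to be found in the camera images.
- vise: Grey cast quick-release (half-nut) bench vise, bolted down. Origin: on the bench under the screw axis. x: level, from the handle towards the fixed jaw (the front jaw closes along +x); y left of that; z up. Screw axis along x at y 0, 80 mm above the bench. Foot at x 53 to 193, y +-75 mm. Jaws 120 mm wide, tops 125 mm above the bench.
- fixed_face (a point): Middle of the fixed jaw's clamping face, which looks along the vise's -x: 107 mm above the bench, at x 70 mm in the vise's frame. Both jaws' rubber faces are 116 mm wide and reach from 87 to 125 mm above the bench.
- facing: The fixed jaw's rubber facing, a 5 x 116 x 38 mm plate against which the unit is clamped; it yields a little. Origin: as the vise's, 10 mm higher.
- jaw_face (a point): Middle of the front (moving) jaw's clamping face, which looks along the vise's +x. Jaw, guide bars (16 mm, at y +-42, tops 90 mm above the bench), post, lever and handle slide together along x, 125 mm at most, at 3 to 7 N of friction, while the lever is squeezed; else the half-nut holds the screw's thread and the jaw cannot be slid. Jaw 22 mm thick.
- post_top (a point): Top centre of the fixed thumb post on the front jaw: an upright grey plate 8 mm thick (vise y), 24 mm wide (vise x), top 161 mm above the bench; its middle is 44 mm behind (-x of) jaw_face and 21 mm to +y of the screw axis. It stands on a bracket whose top is 108 mm above the bench.
- lever_tip (a point): Middle of the round 10 mm top edge of the steel quick-release lever on the front jaw, 24 mm wide (vise x). It faces the post from the -y side and leans away from it; pivot along x, 102 mm above the bench, 12 mm to -y of the axis; top edge at rest 157 mm high. Two fingers squeeze lever and post together from outside: 55 mm over both at rest, 38 squeezed, 8 to 13 N.
- lever (a joint): Lever angle, rad: 0 at rest (half-nut in the rack), 0.32 squeezed to its stop; above 0.22 the half-nut is clear and the jaw slides. Let go, it springs back. The rack's crests are 6 mm apart: when loaded by the screw, slide and bars may first give back up to 6 mm; if crest stands on crest (lever near 0.18) the half-nut drops home as the screw is turned.
- hub (a point): Centre of the handle's hub, on the screw axis, 80 mm above the bench, 114 mm behind (-x of) jaw_face, 70 mm behind the lever. The straight steel handle bar, 10 mm thick, passes through it square to the axis and turns in an upright plane; only the bench is under it.
- bar_end_a (a point): Centre of the 18 mm ball on one end of the handle bar, 65 mm from the hub; at handle = 0 it is on the vise's -y side, 45 degrees above level. Pushed square at the ball while it turns, the screw runs free at about 5 N; once the jaws bite the push grows by about 3 N for each 100 N of clamping, which takes some 0.7 rad. A bar that stands still may show less.
- bar_end_b (a point): Centre of the 18 mm ball on the bar's other end, 65 mm from the hub. Clamping: barely held is 80 N (7 N pushed square at the ball while it turns); firm, as wanted, is 110 to 200 N (8 to 10.5 N at the ball); above 280 N (13 N at the ball) the casing is crushed. Let go, the screw stays, or eases back by itself to about 150 N.
- handle (a joint): Turn of the handle bar, rad, growing as it is screwed tight: clockwise seen from the handle end looking along +x, so the bar end on the vise's -y side goes down. One turn (2 pi) moves the front jaw 12 mm towards the fixed jaw while the half-nut holds. Range -3 to 16.
- ecu: Closed aluminium engine control unit, 36 mm thick (x), 104 mm wide (y; 128 over thin ears), 70 mm high, two black connector shrouds 14 mm high on top, 0.3 to 0.6 kg. Stands loose on the guide bars between the jaws, within 25 mm of the fixed jaw and nearly square to it; moving bars drag it along. Origin: centre of its underside.
- driver: Screwdriver lying on the bench; not to be disturbed. Origin: its underside, middle.
- cover: Aluminium cover plate, 110 x 75 x 8 mm, lying on the bench; not to be disturbed. Origin: centre of its underside.
- plug: Grey connector plug, 62 x 60 x 24 mm, lying on the bench; not to be disturbed. Origin: centre of its underside.

How it is judged (in metres and radians):
On the way, in this order (a step that is already met when the one before it is completed fails the run):
1. the quick-release lever is squeezed clear (value of joint lever above 0.22 rad), for 0.2 s.
2. the front jaw has been slid up to the unit (jaws 36 to 44 mm apart) and the lever is let go (x of jaw_face in the frame of vise above 0.026 m and value of joint lever below 0.21 rad and contact force between the fingers and anything else below 0.5 N), for 0.2 s.
3. the screw is turned up so that the unit is clamped with more than 80 N (contact force between ecu and facing above 80 N), for 0.3 s.
At the end, for the whole second after the job is handed in: The control unit is clamped between the jaws with 80 to 280 N, square to them (within 0.04 rad), upright (within 0.06 rad) and still down on the guide bars (within 5 to 7 mm), the quick-release lever is sprung back (below 0.06 rad) and the handle is at rest (contact force between ecu and facing between 80 and 280 N and value of joint lever below 0.06 rad and angle between ecu's own z axis and vertical below 0.06 rad and angle between the x axis of ecu and the x axis of vise, either way round below 0.04 rad and z of ecu in the frame of vise between 0.085 and 0.097 m and velocity of joint handle below 0.1 rad/s and linear speed of ecu below 0.01 m/s); the robot touches nothing.
It fails at once if the unit's casing is crushed (clamped with more than 280 N) (contact force between ecu and facing above 280 N).
It fails at once if the unit is tipped over (angle between ecu's own z axis and vertical above 0.3 rad).
It fails at once if another thing on the bench is disturbed (moved more than 15 mm) (distance of any of driver, cover, plug from where it was at the start of the episode above 0.015 m).
It also fails if it takes over 72 s, if anything falls off the work surface, if the arm or the gripper's body presses on something with over 40 N, if the wrist force passes 120 N, or if a joint passes its speed limit or range.

## Working session

There is one attempt and no reset: what is moved stays moved. The work goes in short steps, Python scripts to look and compute and a tool call to move; the robot and the scene stay as the last step left them, time stands still between calls to the robot, and variables do not carry over. Pictures are saved under pics/ and viewed, at most 10 in all, crops included, and the job is handed in when it is done.

Besides the shell and the picture viewer there is one more tool, called after "Emit:" in YAML: its name, and indented under it one key for each argument. apply_moves: Moves the arm, as the interface text tells. Its arguments: {"type":"object","properties":{"rows":{"type":"string"},"squeeze":{"type":"number"}},"required":["rows"]}

```bash
ls; mkdir -p pics
cat > h.py <<'E'
import numpy as np, cv2
from plant import robot
def marks(cams=("side","top"),names=("vise","fixed_face","jaw_face","post_top","lever_tip","hub","bar_end_a","bar_end_b","ecu","driver","cover","plug"),save=None):
    for c in cams:
        p=robot.snapshot(c)
        if save: cv2.imwrite(f"pics/{save}_{c}.png",p["frame"][:,:,::-1])
        for n in names:
            r=robot.mark_of(p,n)
            print(c,n,[(np.round(d["point"],1).tolist(),round(d["conf"],2)) for d in r[:2]])
E
python3 - <<'E'
from h import *
s=robot.state(); print(s); print(robot.tips_ahead)
marks(save="a")
for c in("side","top"):
    p=robot.snapshot(c); print(c,p["intrinsics"],p["eye"],p["rotation"])
E
```

```text
pics
{'time_s': 0.0, 'joints': array([-1.26260006,  0.33287473, -0.06472355,  1.4609594 ,  0.0215996 ,
        1.34991027, -0.08848066]), 'joint_vel': array([-3.15805473e-04, -1.79723919e-04,  1.51516114e-03, -1.32991028e-03,
       -1.18278411e-03, -6.82340513e-04, -3.05562211e-05]), 'effort': array([ 1.28578646e-03, -6.23257899e+01,  2.48849066e-02, -3.89901531e+01,
       -6.15486014e-02,  3.94352584e-02,  1.13953201e-04]), 'tool_pos': array([202.85767152, 590.72897787, 215.143601  ]), 'tool_rot': array([ 1.64613989e-01,  9.86357798e-01, -7.22464754e-04, -8.98286795e-05]), 'ft_force': array([-0.13568695, -0.53025589, -0.38059304]), 'moment': array([ 0.03023797,  0.00068097, -0.02059525]), 'finger_force': 0.0, 'opening': 86.98835853323588}
19.0
side vise [([576.4, 64.5, 0.5], 0.81)]
side fixed_face [([595.2, 131.5, 106.5], 0.76), ([568.7, 34.3, 105.7], 0.31)]
side jaw_face [([569.9, 31.9, 107.3], 0.73)]
side post_top [([531.3, 2.4, 163.2], 0.77)]
side lever_tip [([575.3, -14.8, 159.8], 0.9)]
side hub [([532.0, -74.6, 75.3], 0.74)]
side bar_end_a [([557.3, -83.0, 139.1], 0.74), ([50
[... 711 characters left out ...]
[507.5, -67.8, 20.4], 0.72)]
top ecu [([591.8, 103.8, 87.5], 0.57), ([536.1, -76.3, 80.9], 0.55)]
top driver [([383.2, -355.8, -2.2], 0.85)]
top cover [([796.3, -23.1, -4.0], 0.71)]
top plug [([710.2, -290.3, 1.6], 0.66), ([576.3, -16.6, 159.6], 0.46)]
side [[470.61695581   0.         330.21879923]
 [  0.         470.61695581 239.55004339]
 [  0.           0.           1.        ]] [263.01670672 393.12428061 636.49083601] [-0.24064881  0.87802158 -0.39638165  0.1185236 ]
top [[558.28260085   0.         311.15784033]
 [  0.         558.28260085 243.20647599]
 [  0.           0.           1.        ]] [ 383.49287929 -118.5197922  1153.41723464] [-0.70063248  0.70738288 -0.06239105  0.06950503]
```

```bash
cat > fit.py <<'E'
import numpy as np
from scipy.optimize import least_squares
# vise frame xy, d = jaw_face x
O=dict(v=(577.5,65.6),f=(597.3,131.8),j=(569.4,33.6),p=(531.3,2.4),l=(577.4,-15.3),h=(532.5,-74.7))
def loc(q): d=q[3]; return dict(v=(0,0),f=(70,0),j=(d,0),p=(d-44,21),l=(d-44,-25),h=(d-114,0))
def w(q,p): c,s=np.cos(q[2]),np.sin(q[2]); return np.array([q[0]+c*p[0]-s*p[1],q[1]+s*p[0]+c*p[1]])
r=least_squares(lambda q:np.concatenate([w(q,loc(q)[k])-O[k] for k in O]),[577,65,1.24,-32],loss="soft_l1",f_scale=3)
print(r.x,np.degrees(r.x[2])); print({k:(w(r.x,loc(r.x)[k]).round(1),(w(r.x,loc(r.x)[k])-O[k]).round(1)) for k in O})
E
python3 fit.py
```

```text
[576.90187775  65.31740425   1.25966087 -32.17032191] 72.17325167832078
{'v': (array([576.9,  65.3]), array([-0.6, -0.3])), 'f': (array([598.3, 132. ]), array([1. , 0.2])), 'j': (array([567.1,  34.7]), array([-2.3,  1.1])), 'p': (array([533.6,  -0.8]), array([ 2.3, -3.2])), 'l': (array([577.4, -14.8]), array([-0. ,  0.5])), 'h': (array([532.2, -73.8]), array([-0.3,  0.9]))}
```

View pics/a_side.png

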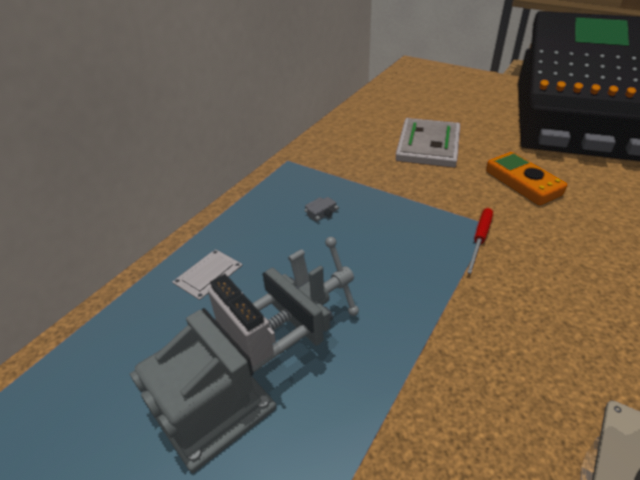

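View pics/a_top.png

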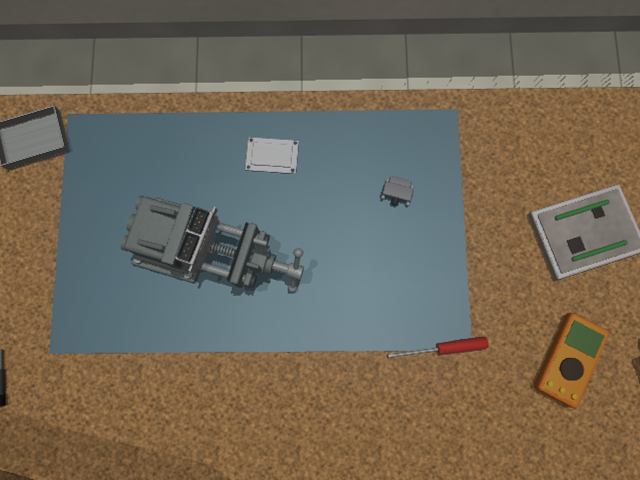

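Emit:
apply_moves:
  rows: "346 -597 20 0 0 -88.9 0;346 -597 20 0 0 -88.9 0;346 -597 20 0 0 -88.9 0;346 -597 20 0 0 -88.9 0;346 -597 20 0 0 -88.9 0;346 -597 20 0 0 -88.9 0;346 -597 20 0 0 -88.9 0;346 -597 20 0 0 -88.9 0;346 -597 20 0 0 -88.9 0;346 -597 20 0 0 -88.9 0;346 -597 20 0 0 -88.9 0;346 -597 20 0 0 -88.9 0;346 -597 20 0 0 -88.9 0;346 -597 20 0 0 -88.9 0;346 -597 20 0 0 -88.9 0;346 -597 20 0 0 -88.9 0;346 -597 20 0 0 -88.9 0;346 -597 20 0 0 -88.9 0"
  squeeze: 25

```text
time_s: 3.2
tool_pos: [548.7, -4.3, 236.0]
tool_rot: [0.808, 0.59, 0.0, -0.0]
ft_force: [0.2, -0.1, -0.0]
opening: 87.0
finger_force: 0.0
```

```bash
cat fit.py >/dev/null
python3 - <<'E'
from h import *
marks(("wrist","top"),("post_top","lever_tip","hub","bar_end_a","jaw_face","vise"),save="b")
print(robot.state()["tool_pos"],robot.state()["joints"])
E
```

```text
wrist post_top [([537.4, 0.4, 158.9], 0.67), ([576.6, 65.4, -0.3], 0.46)]
wrist lever_tip [([573.2, -18.5, 154.5], 0.75)]
wrist hub [([536.1, -71.9, 84.4], 0.76)]
wrist bar_end_a [([510.0, -64.9, 20.4], 0.92)]
wrist jaw_face [([570.1, 34.4, 107.2], 0.87)]
wrist vise [([576.0, 61.2, -2.6], 0.96)]
top post_top [([534.8, -0.5, 162.4], 0.61)]
top lever_tip [([578.7, -11.8, 159.3], 0.55), ([533.4, -75.4, 76.8], 0.17)]
top hub [([537.1, -76.6, 81.5], 0.73)]
top bar_end_a [([559.9, -82.6, 140.0], 0.72), ([506.5, -65.8, 21.4], 0.71)]
top jaw_face [([381.6, -353.0, -2.7], 0.62)]
top vise []
[548.96688725  -5.90994775 235.92534348] [-0.58909816  0.15826394  0.58192395  1.66305463 -0.08889865  1.34683923
 -0.30478299]
```

View pics/b_wrist.png

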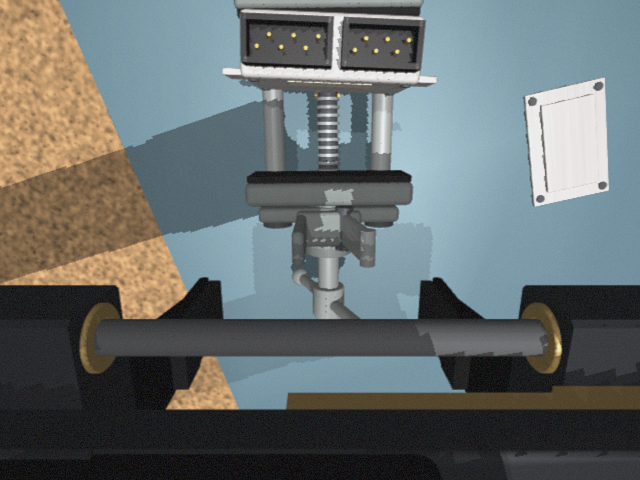

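Emit:
apply_moves:
  rows: "0 0 -30 0 0 0 0;0 0 -60 0 0 0 0;0 0 -86 0 0 0 0;0 0 -86 0 0 0 0;0 0 -86 0 0 0 1;0 0 -86 0 0 0 1;0 0 -86 0 0 0 1;0 0 -86 0 0 0 1;0 0 -86 0 0 0 1;0 0 -86 0 0 0 1;0 0 -86 0 0 0 1;0 0 -86 0 0 0 1"
  squeeze: 25

```text
time_s: 5.1
tool_pos: [547.9, -5.1, 152.0]
tool_rot: [0.808, 0.589, -0.0, -0.002]
ft_force: [-15.8, 2.7, 22.1]
opening: 35.0
finger_force: 25.5
```

Run:
```python
from h import *
s=robot.state(); print(s["tool_pos"],s["ft_force"],s["opening"],s["finger_force"])
p=robot.snapshot("wrist"); q=robot.snapshot("top")
for c in (p,q): print([np.round(d["point"],1) for d in robot.mark_of(c,"lever_tip")],[np.round(d["point"],1) for d in robot.mark_of(c,"post_top")])
f=cv2.resize(p["frame"][120:400,180:500],(640,560),interpolation=2)
cv2.imwrite("pics/c.png",f[:,:,::-1])
```

```text
[547.90531748  -5.14272348 152.04595332] [-15.84619199   2.66096614  22.12283421] 35.01594289291624 25.45875906944275
[array([558.8, -12.1, 154.9]), array([796.8, -21.7,   1.8])] [array([ 5.378e+02, -2.000e-01,  1.582e+02]), array([570.6,  30.4, 108.4])]
[array([534.7, -75.1,  79.9])] []
```

View pics/c.png

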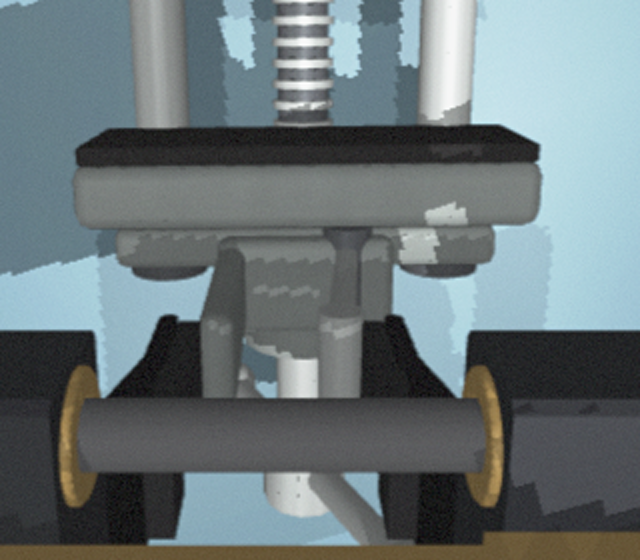

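Emit:
apply_moves:
  rows: "1 2 2 0 0 0 1;2 6 2 0 0 0 1;3.4 10.5 2 0 0 0 1;5 15.5 2 0 0 0 1;6.5 20 2 0 0 0 1;8 25 2 0 0 0 1;9.5 29.5 2 0 0 0 1;11 34 2 0 0 0 1;12.6 39 2 0 0 0 1;14 43.5 2 0 0 0 1;15.6 48.5 2 0 0 0 1;16.8 52.4 2 0 0 0 1;17.4 54.3 2 0 0 0 1;17.4 54.3 2 0 0 0 1"

```text
time_s: 6.8
tool_pos: [564.5, 48.6, 152.3]
tool_rot: [0.808, 0.589, -0.002, -0.001]
ft_force: [-11.6, 0.8, 8.2]
opening: 34.9
finger_force: 25.3
```

Emit:
apply_moves:
  rows: "0.5 1.5 0 0 0 0 1;0.9 2.9 0 0 0 0 1;1.4 4.3 0 0 0 0 1;1.8 5.7 0 0 0 0 1;1.8 5.7 0 0 0 0 1"

```text
time_s: 7.3
tool_pos: [566.1, 53.9, 152.3]
tool_rot: [0.808, 0.589, -0.002, -0.001]
ft_force: [-12.6, -1.6, 8.9]
opening: 34.7
finger_force: 25.3
```

Run:
```python
from h import *
s=robot.state(); print(s["tool_pos"],s["ft_force"],s["opening"],s["finger_force"])
marks(("wrist","top","side"),("fixed_face","jaw_face","ecu","hub"),save="d")
```

```text
[566.13527074  53.94940475 152.30545815] [-12.57651327  -1.57366099   8.92043022] 34.69059085540154 25.292789340019226
wrist fixed_face [([598.5, 127.5, 107.0], 0.96)]
wrist jaw_face [([589.3, 90.0, 107.1], 0.97)]
wrist ecu [([589.4, 111.4, 91.3], 0.95)]
wrist hub [([553.6, -16.2, 81.0], 0.91), ([598.6, 131.5, 107.1], 0.21)]
top fixed_face []
top jaw_face []
top ecu [([708.5, -291.6, 1.2], 0.18)]
top hub [([555.0, -16.4, 79.4], 0.74)]
side fixed_face [([596.7, 131.2, 106.6], 0.56)]
side jaw_face [([586.6, 93.3, 108.7], 0.76)]
side ecu [([590.4, 112.9, 92.6], 0.66), ([553.5, 59.4, 160.7], 0.25)]
side hub [([548.3, -12.2, 74.6], 0.79)]
```

Emit:
apply_moves:
  rows: "0.3 1 0 0 0 0 1;0.6 1.9 0 0 0 0 1;0.6 1.9 0 0 0 0 1"

```text
time_s: 8.35
tool_pos: [566.7, 55.7, 152.3]
tool_rot: [0.808, 0.589, -0.002, -0.001]
ft_force: [-12.4, -1.6, 8.2]
opening: 34.8
finger_force: 25.3
```

Emit:
apply_moves:
  rows: "0.3 1 0 0 0 0 1;0.6 1.9 0 0 0 0 1;0.6 1.9 0 0 0 0 1"

```text
time_s: 8.65
tool_pos: [566.9, 56.4, 152.3]
tool_rot: [0.809, 0.588, -0.003, -0.001]
ft_force: [-14.6, -6.2, 9.9]
opening: 34.5
finger_force: 25.4
```

Emit:
apply_moves:
  rows: "0.6 1.9 0 0 0 0 1;0.6 1.9 0 0 0 0 1;0.6 1.9 0 0 0 0 1"

```text
time_s: 8.95
tool_pos: [567.0, 56.5, 152.2]
tool_rot: [0.809, 0.588, -0.004, -0.001]
ft_force: [-17.4, -10.1, 13.4]
opening: 34.7
finger_force: 25.5
```

Emit:
apply_moves:
  rows: "0 0 0 0 0 0 0;0 0 0 0 0 0 0;0 0 0 0 0 0 0;-1 -3 0 0 0 0 0;-1 -3 0 0 0 0 0;-1 -3 0 0 0 0 0;-1 -3 0 0 0 0 0;-1 -3 0 0 0 0 0;-1 -3 0 0 0 0 0"

```text
time_s: 9.85
tool_pos: [568.8, 57.0, 151.9]
tool_rot: [0.808, 0.589, -0.0, -0.0]
ft_force: [0.6, -0.0, 0.3]
opening: 86.5
finger_force: 0.0
```

Run:
```python
from h import *
s=robot.state(); print(s["tool_pos"],s["ft_force"],s["opening"],s["finger_force"])
marks(("wrist","side"),("fixed_face","jaw_face","ecu","hub","lever_tip","post_top","bar_end_a"),save="e")
```

```text
[568.84859811  56.97568811 151.90123472] [ 0.61830227 -0.00103827  0.31358676] 86.45995794819744 0.0
wrist fixed_face [([597.5, 127.9, 107.4], 0.74)]
wrist jaw_face []
wrist ecu [([592.4, 112.4, 92.0], 0.88), ([574.9, 65.1, 0.3], 0.29)]
wrist hub []
wrist lever_tip [([591.7, 46.2, 157.2], 0.75)]
wrist post_top [([556.9, 60.6, 160.0], 0.82)]
wrist bar_end_a [([529.4, -0.7, 20.6], 0.89)]
side fixed_face [([593.6, 133.5, 106.6], 0.73)]
side jaw_face [([588.2, 96.0, 107.9], 0.67)]
side ecu [([594.3, 112.9, 90.4], 0.72)]
side hub [([548.8, -9.7, 79.3], 0.74)]
side lever_tip [([597.4, 43.0, 160.5], 0.85)]
side post_top [([551.1, 62.1, 160.7], 0.9)]
side bar_end_a [([530.5, -7.0, 21.2], 0.72)]
```

Emit:
apply_moves:
  rows: "0 0 35 0 0 0 0;0 0 70 0 0 0 0;-8 -35 70 0 0 0 1;-16 -69.5 70 0 0 0 1;-16 -69.5 70 0 0 0 1;-16 -69.5 70 0 0 0 1;-16 -69.5 70 0 0 0 1;-16 -69.5 70 0 0 0 1;-16 -69.5 70 0 0 0 1"
  squeeze: 30

```text
time_s: 11.55
tool_pos: [553.1, -11.8, 221.8]
tool_rot: [0.808, 0.589, -0.0, -0.0]
ft_force: [-1.4, 0.4, -0.7]
opening: 39.0
finger_force: 0.0
```

Run:
```python
from h import *
s=robot.state(); print(s["tool_pos"],s["ft_force"],s["opening"],s["finger_force"])
marks(("top","wrist","side"),("hub","bar_end_a","lever_tip","post_top"),save="f")
p=robot.snapshot("wrist"); cv2.imwrite("pics/f.png",p["frame"][:,:,::-1])
```

```text
[553.05202307 -11.80019122 221.78414766] [-1.35240645  0.41301923 -0.6863947 ] 38.98614808617351 0.0
top hub [([710.2, -289.9, 5.4], 0.71), ([551.3, -12.1, 81.1], 0.51)]
top bar_end_a [([581.8, -22.8, 141.6], 0.53), ([525.7, -5.2, 23.9], 0.5)]
top lever_tip []
top post_top []
wrist hub [([557.1, -14.1, 81.7], 0.67), ([797.5, -19.7, 4.1], 0.51)]
wrist bar_end_a [([530.1, -1.8, 17.8], 0.72), ([582.4, -17.1, 142.3], 0.57)]
wrist lever_tip [([595.3, 42.9, 154.8], 0.63)]
wrist post_top [([556.1, 61.6, 157.8], 0.89)]
side hub [([549.9, -9.9, 77.6], 0.63)]
side bar_end_a [([579.9, -20.9, 137.5], 0.98), ([525.7, -7.0, 22.1], 0.97)]
side lever_tip [([595.9, 47.6, 158.3], 0.94)]
side post_top [([554.9, 61.3, 162.6], 0.72)]
```

View pics/f.png

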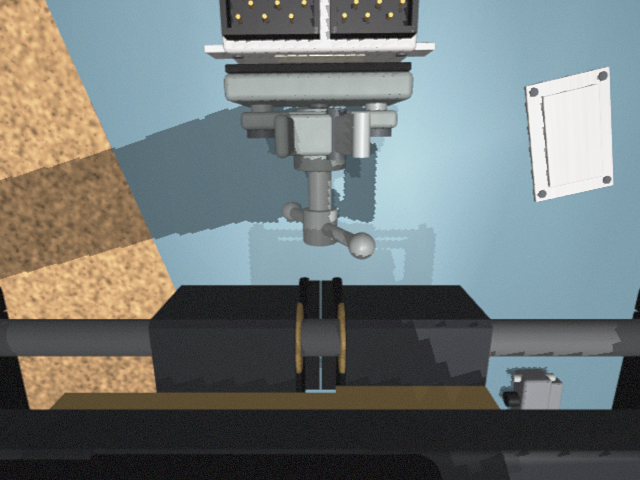

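```bash
cat > arc.py <<'E'
import numpy as np
H=np.array([554,-12.5,80.5]); ey=np.array([-.952,.306,0])
def tcp(phi,back=0):
    p=np.radians(phi); y=-65*np.cos(p); z=65*np.sin(p)
    if phi>=30: e=9*np.sin(p); o=15+e
    elif phi>=0: o=19.5*phi/30; e=max(o-15,0)
    else: o=10*phi/30; e=0
    h=np.sqrt(81-e*e)*(1 if phi<=90 else -1)
    if phi>90: h=-9*abs(np.cos(p))  # push beside the ball
    y+=o+back
    return H+ey*y+[0,0,z+h+19]
if __name__=="__main__":
    import sys
    b=np.array(eval(sys.argv[1])); 
    for a in eval(sys.argv[2]): print(a,(tcp(a)-b).round(1))
E
python3 - <<'E'
from arc import *
b=np.array([552.8,-12.5,221.9])
print((tcp(64.7,7)-b).round(1))
for a in range(65,-30,-5): print(a,(tcp(a)-b).round(1))
E
```

```text
[ -1.    0.7 -59.8]
65 [  5.3  -1.3 -59.7]
60 [ 10.4  -3.  -61.6]
55 [ 15.4  -4.6 -64. ]
50 [ 20.1  -6.1 -66.8]
45 [ 24.6  -7.5 -70.1]
40 [ 28.8  -8.9 -73.7]
35 [ 32.7 -10.1 -77.7]
30 [ 36.2 -11.3 -82.1]
25 [ 41.8 -13.1 -86. ]
20 [ 47.  -14.7 -91.2]
15 [ 51.7 -16.2 -96.6]
10 [  56.   -17.6 -102.1]
5 [  59.8  -18.8 -107.7]
0 [  63.1  -19.9 -113.4]
-5 [  64.4  -20.3 -119.1]
-10 [  65.3  -20.6 -124.7]
-15 [  65.7  -20.7 -130.2]
-20 [  65.7  -20.7 -135.6]
-25 [  65.2  -20.6 -140.9]
```

Emit:
apply_moves:
  rows: "-1 0.7 -30 0 0 0 1;-1 0.7 -60 0 0 0 1;-1 0.7 -60 0 0 0 1;5 -1.3 -60 0 0 0 1;8 -2 -60.5 0 0 0 1;10.5 -3 -61.5 0 0 0 1;13 -3.8 -63 0 0 0 1;15.5 -4.6 -64 0 0 0 1;17.8 -5.3 -65.5 0 0 0 1;20 -6 -67 0 0 0 1;22.4 -6.8 -68.5 0 0 0 1;24.6 -7.5 -70 0 0 0 1;26.8 -8.2 -72 0 0 0 1;28.8 -9 -74 0 0 0 1"

```text
time_s: 13.75
tool_pos: [581.9, -21.7, 147.8]
tool_rot: [0.808, 0.589, 0.0, 0.0]
ft_force: [-0.5, -0.3, 0.0]
opening: 0.3
finger_force: 0.0
```

Run:
```python
from h import *
marks(("top","side"),("hub","bar_end_a","lever_tip"))
p=robot.snapshot("side"); cv2.imwrite("pics/g.png",cv2.resize(p["frame"][180:380,220:420],(600,600))[:,:,::-1])
```

```text
top hub [([553.1, -15.5, 78.7], 0.54)]
top bar_end_a [([528.2, -5.4, 22.9], 0.55)]
top lever_tip []
side hub [([550.9, -10.3, 77.0], 0.8), ([590.2, 113.7, 91.1], 0.61)]
side bar_end_a [([577.0, -22.7, 139.8], 0.93), ([530.7, -8.3, 20.9], 0.68)]
side lever_tip [([597.4, 46.7, 158.4], 0.63)]
```

View pics/g.png

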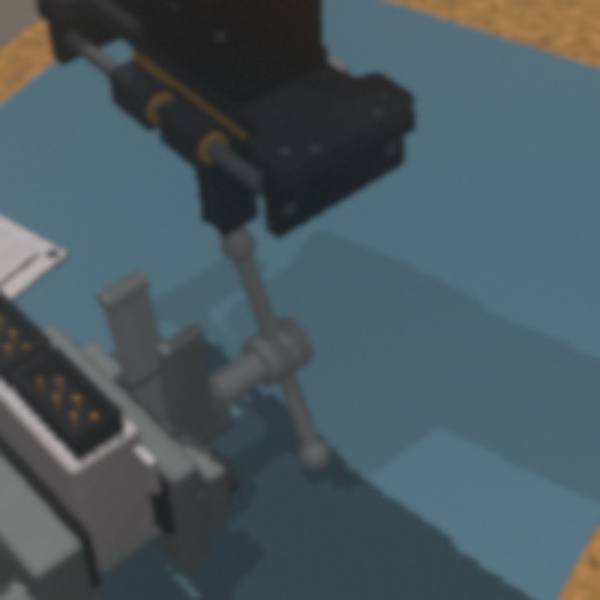

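Run:
```python
from h import *
from scipy.spatial.transform import Rotation as R
s=robot.state();print(s["tool_pos"],s["ft_force"],s["joints"])
for c in("side","top"):
    p=robot.snapshot(c)
    Q=p["rotation"]; Q=R.from_quat(Q).as_matrix() if np.size(Q)==4 else Q
    def pr(x):
        v=Q.T@(np.array(x)-p["eye"]); u=p["intrinsics"]@v; return (u[:2]/u[2]).round(1)
    for n,x in dict(tip=s["tool_pos"]-[0,0,19],tcp=s["tool_pos"],A=[581.4,-20.3,140.5],A40=[554+.952*50,-12.5-.306*50,122],hub=[554,-12.5,80.5]).items():
        print(c,n,pr(x))
    for n in("bar_end_a",):
        m=robot.trace(p,n)
        for d in m[:2]: 
            ys,xs=np.nonzero(d["pixels"]); print(d["conf"],xs.min(),xs.max(),ys.min(),ys.max())
    if c=="top": cv2.imwrite("pics/h.png",cv2.resize(p["frame"][200:320,200:340],(700,600))[:,:,::-1])
```

```text
[581.78346794 -21.59125581 148.08122342] [-0.30962215 -0.0153538   1.19936995] [-0.52245307  0.31244444  0.58203071  1.69470843 -0.18326008  1.18895902
 -0.20561954]
side tip [297.9 266.1]
side tcp [297.1 257.2]
side A [297.2 261.4]
side A40 [290.  262.6]
side hub [311.2 297.9]
0.67 292 329 256 336
top tip [264.4 241.3]
top tcp [263.4 239.3]
top A [263.1 240.3]
top A40 [268.1 231.6]
top hub [262. 260.]
```

View pics/h.png

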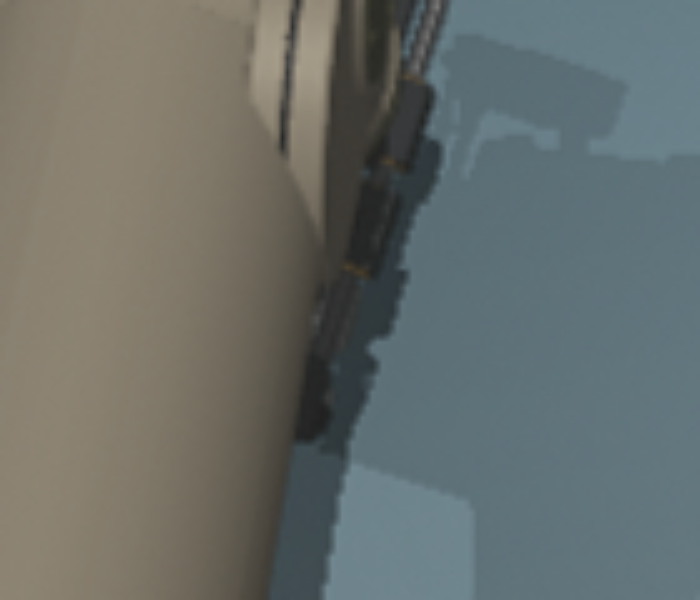

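Run:
```python
from h import *
from scipy.spatial.transform import Rotation as R
s=robot.state();T=s["tool_pos"];print(T,s["ft_force"],s["opening"],s["time_s"])
p=robot.snapshot("side"); Q=R.from_quat(p["rotation"]).as_matrix()
def pr(x):
    v=Q.T@(np.array(x)-p["eye"]); u=p["intrinsics"]@v; return u[:2]/u[2]
x0,y0,k=260,220,9
f=cv2.resize(p["frame"][y0:y0+66,x0:x0+80],None,fx=k,fy=k,interpolation=2)[:,:,::-1].copy()
a=np.array([.306,.952,0]);b=np.array([-.952,.306,0])
for z,c in((-19,(0,0,255)),(0,(0,255,0)),(20,(0,255,255))):
    P=[((pr(T+[0,0,z]+sx*9.5*a+sy*15*b)-[x0,y0])*k).astype(int) for sx,sy in((1,1),(1,-1),(-1,-1),(-1,1))]
    cv2.polylines(f,[np.array(P)],True,c,1)
cv2.imwrite("pics/i.png",f)
```

```text
[581.77678412 -21.62644763 148.02828167] [-0.58469405 -0.08349358  0.69934151] 0.5891947093316684 14.4
```

View pics/i.png

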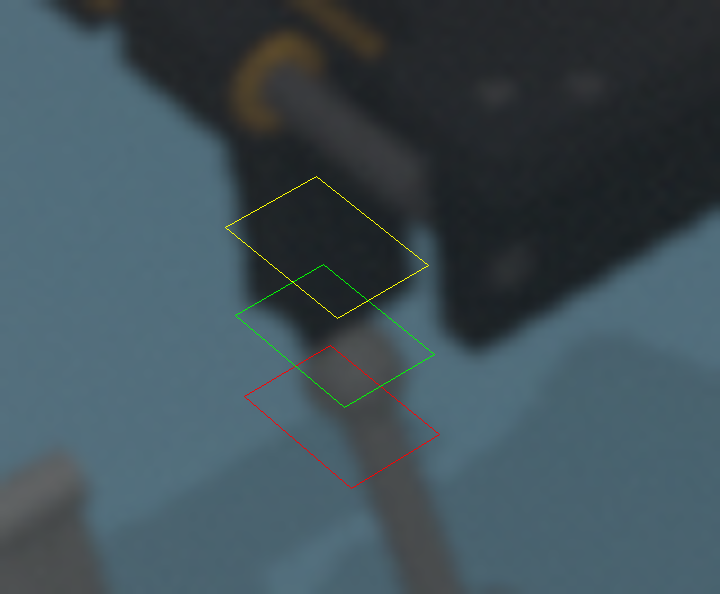

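Run:
```python
from h import *
p=robot.snapshot("wrist"); M=np.array(p["hand_eye"]); print(M.round(2))
for z in(-20,-10,0,10,19):
  for x in(-9.5,9.5):
    for y in (0,15):
      v=np.linalg.inv(M)@[x,y,z,1]; u=p["intrinsics"]@v[:3]; print(z,x,y,(u[:2]/u[2]).round(0))
s=robot.state();print(s["ft_force"])
for n in ("bar_end_a","hub"):
    print(n,[(np.round(d["point"],1),d["conf"]) for d in robot.mark_of(p,n)])
cv2.imwrite("pics/j.png",p["frame"][100:400,160:480][:,:,::-1].repeat(2,0).repeat(2,1)[:600])
```

```text
[[-0.0000e+00 -9.6000e-01 -2.7000e-01  7.3420e+01]
 [ 1.0000e+00 -0.0000e+00 -0.0000e+00  7.0000e-02]
 [ 0.0000e+00 -2.7000e-01  9.6000e-01 -1.6888e+02]
 [ 0.0000e+00  0.0000e+00  0.0000e+00  1.0000e+00]]
-20 -9.5 0 [320. 335.]
-20 -9.5 15 [356. 335.]
-20 9.5 0 [320. 293.]
-20 9.5 15 [357. 293.]
-10 -9.5 0 [320. 324.]
-10 -9.5 15 [354. 324.]
-10 9.5 0 [320. 284.]
-10 9.5 15 [355. 284.]
0 -9.5 0 [320. 314.]
0 -9.5 15 [352. 314.]
0 9.5 0 [320. 275.]
0 9.5 15 [353. 275.]
10 -9.5 0 [320. 305.]
10 -9.5 15 [351. 305.]
10 9.5 0 [320. 268.]
10 9.5 15 [352. 268.]
19 -9.5 0 [320. 297.]
19 -9.5 15 [350. 297.]
19 9.5 0 [320. 262.]
19 9.5 15 [350. 262.]
[ 0.03785174 -0.31813664  0.38354266]
bar_end_a [(array([526. ,  -5. ,  19.7]), 0.83), (array([581.5, -21.8, 140.7]), 0.65)]
hub [(array([556.4, -12.1,  84.5]), 0.88)]
```

View pics/j.png

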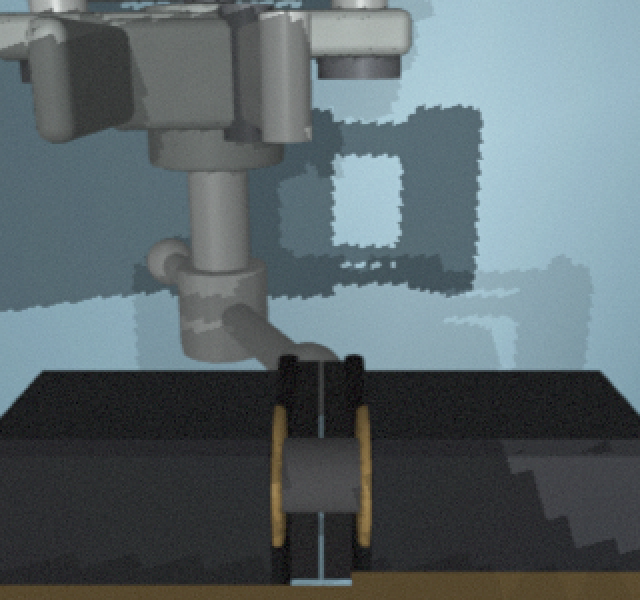

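```bash
cat > arc.py <<'E'
import numpy as np
H=np.array([554,-12.5,80.5]); ey=np.array([-.952,.306,0]); L,W=0,10
def tcp(phi,back=0):
    p=np.radians(phi); y=-65*np.cos(p); z=65*np.sin(p)
    if phi>90: o=W+9; h=0            # side face pushes the ball along -y
    elif phi>=30: o=W+9*np.sin(p); h=9*np.cos(p)
    elif phi>=0: o=(W+4.5)*phi/30; h=np.sqrt(81-max(o-W,0)**2)
    else: o=10*phi/30; h=9
    return H+ey*(y+o+back)+[0,0,z+h+L]
E
python3 - <<'E'
from arc import *
b=np.array([581.6,-21.5,147.9])
print((tcp(64.7,8)-b).round(1))
for a in range(65,-30,-5): print(a,(tcp(a)-b).round(1))
E
```

```text
[-26.    8.5  -4.8]
65 [-18.7   6.2  -4.7]
60 [-13.6   4.5  -6.6]
55 [-8.6  2.9 -9. ]
50 [ -3.9   1.4 -11.8]
45 [  0.6  -0.1 -15.1]
40 [  4.8  -1.4 -18.7]
35 [  8.7  -2.7 -22.7]
30 [ 12.2  -3.8 -27.1]
25 [ 17.   -5.3 -31.2]
20 [ 21.3  -6.7 -36.2]
15 [ 25.3  -8.  -41.6]
10 [ 28.7  -9.1 -47.1]
5 [ 31.7 -10.1 -52.7]
0 [ 34.3 -10.9 -58.4]
-5 [ 35.6 -11.3 -64.1]
-10 [ 36.5 -11.6 -69.7]
-15 [ 36.9 -11.7 -75.2]
-20 [ 36.9 -11.7 -80.6]
-25 [ 36.4 -11.6 -85.9]
```

Emit:
apply_moves:
  rows: "0 0 20 0 0 0 1;-28 9 20 0 0 0 1;-28 9 -7 0 0 0 1;-28 9 -7 0 0 0 1;-22 7 -7 0 0 0 1;-18.5 6 -7 0 0 0 1;-15 5 -8 0 0 0 1;-12 4 -9 0 0 0 1;-8.5 3 -11 0 0 0 1;-6 2 -12 0 0 0 1;-4 1.5 -13.5 0 0 0 1;-1.5 0.5 -15 0 0 0 1"

```text
time_s: 15.8
tool_pos: [581.1, -21.1, 133.7]
tool_rot: [0.808, 0.589, 0.001, 0.0]
ft_force: [-2.4, 1.2, 6.5]
opening: 0.4
finger_force: 3.3
```

Run:
```python
from h import *
s=robot.state();print(s["tool_pos"],s["ft_force"],s["opening"],s["time_s"])
marks(("wrist","side"),("bar_end_a",))
```

```text
[581.0766918  -21.10649077 133.70562456] [-2.39497361  1.20876789  6.53184436] 0.4308884432415084 15.8
wrist bar_end_a [([589.8, -23.0, 131.8], 0.73), ([796.2, -21.8, 4.4], 0.72)]
side bar_end_a [([590.7, -24.3, 128.8], 0.97), ([516.6, -2.2, 25.9], 0.82)]
```

Emit:
apply_moves:
  rows: "2 -0.6 -3 0 0 0 1;4 -1.2 -6 0 0 0 1;6 -2 -8 0 0 0 1;8 -2.5 -10 0 0 0 1;10 -3.2 -12 0 0 0 1;12 -3.8 -14 0 0 0 1;13.5 -4.3 -16 0 0 0 1;15.5 -5 -18 0 0 0 1;18 -5.7 -20 0 0 0 1;20.5 -6.5 -22.5 0 0 0 1;22.5 -7 -25 0 0 0 1"

```text
time_s: 17.1
tool_pos: [603.0, -27.6, 108.3]
tool_rot: [0.808, 0.589, 0.0, -0.0]
ft_force: [-3.8, 3.0, 5.4]
opening: 0.4
finger_force: 3.5
```

Run:
```python
from h import *
s=robot.state();print(s["tool_pos"],s["ft_force"],s["opening"],s["time_s"])
marks(("wrist","side"),("bar_end_a","lever_tip","post_top","jaw_face"))
```

```text
[603.04817766 -27.58134305 108.32652028] [-3.81668255  3.01216719  5.37281351] 0.44385052112659873 17.1
wrist bar_end_a [([500.7, 10.1, 52.6], 0.91), ([613.0, -26.3, 107.8], 0.69)]
wrist lever_tip [([596.2, 44.5, 154.3], 0.73)]
wrist post_top [([556.7, 63.2, 161.5], 0.57)]
wrist jaw_face [([588.4, 94.6, 109.7], 0.66), ([498.4, 6.0, 55.4], 0.26)]
side bar_end_a [([500.0, 3.2, 55.2], 0.92), ([597.3, 130.5, 109.8], 0.66)]
side lever_tip [([594.8, 45.7, 160.0], 0.75)]
side post_top [([553.7, 60.7, 160.6], 0.59)]
side jaw_face [([589.4, 93.6, 106.3], 0.62)]
```

Emit:
apply_moves:
  rows: "0 0 10 0 0 0 1;6 -3 10 0 0 0 1;8 -3 4 0 0 0 1;9 -3.3 0 0 0 0 1;10 -3.7 -4 0 0 0 1;11 -4 -8 0 0 0 1;12 -4.4 -12 0 0 0 1;13 -4.7 -16 0 0 0 1;14 -5 -20 0 0 0 1"

```text
time_s: 18.5
tool_pos: [619.2, -34.0, 89.3]
tool_rot: [0.808, 0.589, 0.002, 0.002]
ft_force: [4.0, -0.9, 10.4]
opening: 0.5
finger_force: 5.1
```

Run:
```python
from h import *
s=robot.state();print(s["tool_pos"],s["ft_force"],s["opening"],s["time_s"])
marks(("wrist","side"),("bar_end_a","jaw_face","hub"))
```

```text
[619.19344229 -34.01889444  89.33926698] [ 3.99014667 -0.90417197 10.41743194] 0.46438870251558656 18.5
wrist bar_end_a [([616.7, -32.3, 87.4], 0.85), ([494.5, 10.1, 70.7], 0.58)]
wrist jaw_face [([589.9, 93.6, 107.3], 0.88)]
wrist hub [([555.3, -11.9, 80.7], 0.6)]
side bar_end_a [([614.6, -34.8, 86.5], 0.64)]
side jaw_face [([594.9, 46.3, 158.5], 0.74), ([585.0, 94.9, 108.4], 0.69)]
side hub [([550.6, -10.6, 79.1], 0.98)]
```

Emit:
apply_moves:
  rows: "0 0 8 0 0 0 1;-4 1.2 8 0 0 0 1;-4 1.2 3 0 0 0 1;-4 1.2 1 0 0 0 1;-4 1.2 0 0 0 0 1"

```text
time_s: 19.4
tool_pos: [612.5, -31.8, 87.8]
tool_rot: [0.808, 0.589, -0.0, -0.0]
ft_force: [-3.3, -0.0, 8.3]
opening: 0.5
finger_force: 4.4
```

Emit:
apply_moves:
  rows: "0 0 -1 0 0 0 1"

```text
time_s: 19.5
tool_pos: [612.7, -31.8, 87.1]
tool_rot: [0.808, 0.589, 0.0, -0.0]
ft_force: [-3.2, -0.2, 8.4]
opening: 0.7
finger_force: 4.4
```

Emit:
apply_moves:
  rows: "0 0 -1 0 0 0 1"

```text
time_s: 19.6
tool_pos: [612.8, -31.9, 86.2]
tool_rot: [0.808, 0.589, 0.0, -0.0]
ft_force: [-1.5, 0.5, 9.1]
opening: 0.4
finger_force: 4.5
```

Emit:
apply_moves:
  rows: "0.3 0 -1.2 0 0 0 1"

```text
time_s: 19.7
tool_pos: [613.1, -31.9, 85.1]
tool_rot: [0.808, 0.589, 0.0, -0.0]
ft_force: [-3.2, 0.6, 9.6]
opening: 0.5
finger_force: 4.5
```

Emit:
apply_moves:
  rows: "0.3 0 -1.2 0 0 0 1"

```text
time_s: 19.8
tool_pos: [613.3, -31.9, 83.8]
tool_rot: [0.808, 0.589, 0.0, -0.0]
ft_force: [-2.7, -0.3, 9.0]
opening: 0.6
finger_force: 4.6
```

Emit:
apply_moves:
  rows: "0.2 0 -1.2 0 0 0 1"

```text
time_s: 19.9
tool_pos: [613.5, -32.0, 82.6]
tool_rot: [0.808, 0.589, 0.0, -0.0]
ft_force: [-3.0, 0.0, 9.7]
opening: 0.7
finger_force: 4.7
```

Run:
```python
from h import *
s=robot.state();print(s["tool_pos"],s["ft_force"],s["opening"],s["time_s"])
marks(("wrist","side"),("bar_end_a","jaw_face","lever_tip","post_top"))
```

```text
[613.49268657 -31.99161486  82.61020547] [-2.96515075  0.02062306  9.74087407] 0.6933976632627645 19.9
wrist bar_end_a [([493.6, 10.6, 79.0], 0.95), ([615.9, -30.2, 84.3], 0.82)]
wrist jaw_face []
wrist lever_tip [([595.9, 44.3, 154.3], 0.92)]
wrist post_top [([617.8, -31.1, 85.0], 0.19)]
side bar_end_a [([491.6, 4.5, 76.5], 0.81), ([613.4, -32.9, 77.8], 0.69)]
side jaw_face [([585.7, 97.6, 108.3], 0.73)]
side lever_tip [([598.8, 45.9, 155.9], 0.63), ([592.9, 113.6, 90.8], 0.34)]
side post_top [([553.4, 60.7, 162.2], 0.76)]
```

Emit:
apply_moves:
  rows: "0 0 3 0 0 0 1;0 0 20 0 0 0 1;0 0 60 0 0 0 1;0 0 100 0 0 0 1;-20 -50 130 0 0 0 1;-40 -100 150 0 0 0 1;-60 -150 150 0 0 0 1;-60 -150 150 0 0 0 1;-60 -150 150 0 0 0 1"

```text
time_s: 21.3
tool_pos: [551.7, -186.3, 232.8]
tool_rot: [0.81, 0.586, -0.0, 0.0]
ft_force: [0.2, 0.2, -0.2]
opening: 0.7
finger_force: 0.0
```

Run:
```python
from h import *
s=robot.state();print(s["tool_pos"],s["ft_force"],s["opening"],s["time_s"])
marks(("top","side"),("bar_end_a","jaw_face","fixed_face","ecu","lever_tip","post_top","driver","cover","plug"),save="z")
a,b=[cv2.imread(f"pics/z_{c}.png") for c in("top","side")]
cv2.imwrite("pics/zz.png",np.vstack([cv2.resize(a[170:300,100:340],(720,390))[:300],cv2.resize(b[220:440,130:390],(354,300),interpolation=2).repeat(1,0) if 0 else np.pad(cv2.resize(b[220:440,130:390],(354,300)),((0,0),(0,366),(0,0)))]))
```

```text
[ 551.67887551 -186.33117179  232.81071815] [ 0.24432798  0.15655905 -0.17126409] 0.6544601620364677 21.3
top bar_end_a [([614.8, -31.5, 83.1], 0.69), ([491.2, 7.0, 80.4], 0.58)]
top jaw_face [([589.6, 93.8, 108.2], 0.74)]
top fixed_face [([600.3, 132.0, 105.6], 0.95), ([595.0, 111.8, 86.5], 0.23)]
top ecu [([591.9, 110.8, 90.2], 0.94)]
top lever_tip [([598.0, 43.3, 158.0], 0.66)]
top post_top [([553.1, 56.6, 161.4], 0.94)]
top driver [([383.3, -353.5, -0.9], 0.57)]
top cover [([797.4, -23.1, -1.4], 0.56)]
top plug []
side bar_end_a [([491.1, 3.3, 80.2], 0.93), ([613.1, -33.8, 79.0], 0.67)]
side jaw_face [([590.2, 92.9, 106.2], 0.96)]
side fixed_face [([593.1, 130.9, 105.1], 0.96)]
side ecu [([590.7, 115.0, 88.9], 0.73), ([712.1, -290.7, 3.2], 0.41)]
side lever_tip [([596.7, 47.2, 157.6], 0.55)]
side post_top [([550.1, 60.1, 164.9], 0.74), ([593.8, 116.0, 89.7], 0.28)]
side driver [([379.6, -360.3, -2.9], 0.6)]
side cover [([799.6, -20.5, 0.8], 0.92)]
side plug [([710.2, -289.0, 2.4], 0.96)]
```

View pics/zz.png

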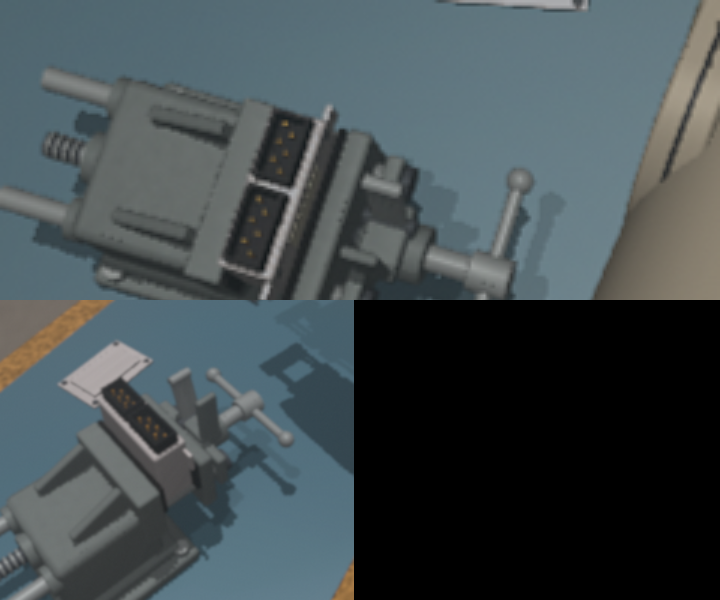

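```bash
python3 -c "
from plant import robot
print(robot.sign_off())"
```

```text
the job is handed in; nothing more can be done
None
```

I handed the job in at about 21 s of the 72 s allowed. The control unit is clamped at an estimated 130–160 N, based on about 9.5 N at the handle ball while it turned. In the last pictures it stood square and upright against the fixed jaw, the lever was sprung back, the arm was clear and the other things were where they started. The judge's result was not shown to me.

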